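Close the drill case: tuck its flap under the lip

ROBOT

A 7-joint arm with a two-finger parallel gripper is mounted at the origin on the work surface. World frame = base frame: x ahead of the robot, y to its left, z up, the work surface at z = 0. Lengths are in m, angles in rad, forces in N, time in s.
With the tool pointing down it reaches from about 0.35 to 0.9 m from the base axis. Payload 7.2 kg.
Tool frame: the origin (TCP) lies midway between the tips of the shut fingers; the grasp point (between the pads) lies env.hold_point_z behind it (env.hold_point_z is the distance from the TCP to the grasp point, in m); z points along the fingers, y is the line along which they close (so a half turn about z gives the same grasp; the last joint's range is limited). The gripper opens to 85 mm and grips with 20 to 120 N. Pads are 22 mm wide; open, the fingers measure 114 mm over their backs; the gripper's body (76 mm by 85 mm) begins 54 mm behind the grasp point. The pads swing forward as they close: fully open they stand 13 mm farther back than shut.
Start: joints at [-1.273, 0.411, -0.013, 1.596, 0.006, 1.134, -0.082], TCP at [0.224, 0.584, 0.231] pointing down, gripper open.
Joint ranges: [-2.95, 2.95], [-0.29, 1.99], [-1.47, 1.44], [0.14, 2.54], [-1.03, 4.17], [0.13, 1.85], [-2.86, 2.86]. Speed limits (rad/s): [2.39, 2.39, 3.01, 3.01, 3.14, 3.14, 3.14].

INTERFACE

Orientations are given as a rotation vector (axis times angle).
In Python, from station import state, cams, order, env gives the robot as it stands.
- The arm moves only by the tool carry_out, never from a script. Its argument "moves" is a list of rows, each a list of 3 entries, a list of its own where there are three numbers: the shift along the tool's x, y, z in cm, then the turn, a rotation vector about the tool's x, y, z in degrees, then the finger opening in cm, from 0 to 8.54. In form: [[[dx, dy, dz], [ax, ay, az], fingers], ...]. A call has 1 to 10 rows; each row is the pose to reach, as a shift and turn from the pose commanded when the call began, along the tool's axes at that moment; what a row does not reach only later rows make up. A row lasts 1/8 s, in which the tool goes at most 62.5 mm and 10.7 degrees, less where a joint would pass 70% of its speed; a pose out of reach is approached as far as the arm can. A call with a gripper value outside its range is refused whole. The fingers move at their own pace and stop on an object; "force" is the grip in N (left out, the last holds). Time passes only in rows, so rows that repeat a pose let the fingers close. It gives the time, the measured TCP pose, the force, the opening and the grip force at its end, in the units of the state.
- state(): the state, without advancing time (a new reading comes with each control period).
- cams.camera(name): name is "side" or "top" or "wrist"; returns a dict with "frame" (480x640x3 uint8, blue, green, red), "vfov" (degrees; the focal length in pixels is half the picture's height over the tangent of half this angle, whatever the lens; pixels are square), "cx", "cy" (the principal point, pixels), "R" (3x3) and "t" (3): a world point X has camera coordinates R X + t; the wrist camera has in their place "hand_eye" (4x4, takes a point from camera to tool coordinates, whose origin is the TCP and whose axes are the flange's). Camera axes: x right, y down, z forward; pixel columns grow to the right and rows downward; lengths in m; the calibration is good to about 2 mm. A picture is of the moment at which its call begins: read the wrist's pose just before it. There is no depth.
- order.sign_off(): hands the job in; it is judged then, once.
The state is a dict: "t": time; "qpos": joint angles; "qvel": joint speeds; "tau": joint torques, N m; "tcp_pos": TCP position; "orientation": TCP orientation; "ft_force": force on the tool from outside, world axes, zero at the start; "wrist_torque": the same for the moment, N m; "opening": finger opening in m; "finger_force": force on a finger pad.
Only numpy, scipy, OpenCV 4.12 (cv2) and the standard library are available. Lean on these libraries where they do the work, as an engineer would, in place of code of your own. Each camera call takes 0.05 s, during which the arm holds its last target. There are 200 camera calls.

TASK

Close the drill-bit case: with a fingertip, push its standing flap over from the outside until it lies flat, and while pressing it down push it on by its thumb catch, as far as it goes, so that its edge is tucked beneath the retaining lip and it stays shut when you let go. Nothing is to be gripped or picked up: do not touch the rubber lining on the inside of the flap, and leave the other things on the bench where they are.

Things in the scene. Friction and masses are not known exactly. Their poses are not given: they have to be found in the camera images.
- case: Grey sheet-metal drill-bit case, 142 x 112 mm, open on top, screwed to the bench (it does not move). Origin: centre of its underside, on the bench. Its x axis points from the flap's hinge towards the retaining lip, y along the hinge line, z up; the whole case is turned at random by up to 40 degrees. Hinge line: parallel to y at x = -65 mm, z = 45 mm. The rim on which the flap lies when folded over is at z = 45 mm.
- lip (a point): The retaining lip: a steel strip 70 mm wide (along the case's y) fixed at the far end of the case (case x = +55 to +72 mm), overhanging towards the hinge, underside 52 mm and top 55 mm above the bench; a lead-in bent up in front of it begins at case x = 49 mm and rises to about 58 mm above the bench. The point is the middle of the strip's near edge (case x = 55, y = 0, z = 53.5 mm). Axes as the case's.
- catch (a point): On the flap: a small thumb catch pressed up from its outer face, 40 mm wide, 8 mm high, with a square step facing the hinge and a slope falling away towards the free edge. The point is the foot of the step, at the middle of the flap, on the outer face, 75 mm from the hinge line when the slide reads 0. Axes move with the flap: x from the hinge to the free edge, y along the hinge, z out of the outer face (up when folded over).
- flap_edge (a point): Middle of the flap's free edge, on the outer face, 110 mm from the hinge line when the slide reads 0 (then it falls 4 mm short of the lip's lead-in). The flap is a steel sheet 100 mm wide, 3 mm thick, so its outer face is 48 mm above the bench when folded flat. Axes as for the catch.
- fold (a joint): Hinge angle of the flap, rad: 0 = folded over flat on the case's rim, 1.57 = standing upright, limit 1.9. Starts at 1.2 to 1.75. A light spring opens it (about 0.13 N m at 0; it springs back up to some 30 to 45 degrees if let go untucked), so it must be kept down until it is tucked; beneath the lip it stays, resting up against the lip's underside at about 0.03.
- tuck (a joint): How far the flap is slid out along its own length, away from the hinge, in m: 0 (start) to 0.020 (stop, fully home). The hinge is slotted to let it slide, with about 3 N of friction. When the flap is folded flat and slid, its free edge passes beneath the lip. If it is slid out before it is down, its edge lands on top of the lip.
- lining: Black rubber lining 75 x 80 mm, 2 mm thick, glued on the flap's inner face (the face towards the case and the lip); origin on the hinge line. It must not be touched.
- tape: Bystander: a roll of tape lying flat, a ring 76 mm across and 24 mm high, beside the case.
- jar: Bystander: closed glass jar, 52 mm across, 75 mm high, beside the case.
- wrench: Bystander: steel wrench, 160 mm long, lying just beyond the lip end of the case, across it.
- spray: Bystander: spray can, 54 mm across, 150 mm high, to the left of the work.
- carton: Bystander: small full cardboard box 90 x 60 x 50 mm, to the left of the work.
- mug: Bystander: white mug, 76 mm across, 85 mm high, to the right of the work.
- hammer: Bystander: hammer, 240 mm long, lying to the right of the work.
There are look-alikes about, which are no part of the job. Leave any orange or red look-alike of the case alone.

How it is judged:
On the way, in this order (a step that is already met when the one before it is completed fails the run):
1. the flap is folded over, flat down on the case, not yet slid out (value of joint fold below 0.12 rad and value of joint tuck below 0.007 m), for 0.02 s.
2. the flap's edge is slid beneath the lip (value of joint fold below 0.05 rad and value of joint tuck above 0.014 m), for 0.1 s.
At the end, for the whole second after the job is handed in: The flap lies folded over (hinge below 0.05 rad) and its edge is slid at least 14 of 20 mm, beneath the lip (edge more than 57 mm from the case's centre towards the lip, and lower than 54 mm), and it stays there by itself (all of step 2 and x of flap_edge in the frame of case above 0.057 m and z of flap_edge in the frame of case below 0.054 m); the robot touches nothing.
It fails at once if the robot touches the rubber lining on the inner face of the flap (so the flap is not pinched) (contact force between any of the fingers, the arm and lining above 0.3 N).
It fails at once if something else on the bench is lifted or shoved more than 25 mm (distance of any of tape, jar, wrench, spray, carton, mug, hammer from where it was at the start of the episode above 0.025 m).
It also fails if it takes over 40 s, if anything falls off the work surface, if the arm or the gripper's body presses on something with over 40 N, if the wrist force passes 120 N, or if a joint passes its speed limit or range.

## Working session

There is one attempt and no reset: what is moved stays moved. The work goes in short steps, Python scripts to look and compute and a tool call to move; the robot and the scene stay as the last step left them, time stands still between calls to the robot, and variables do not carry over. Pictures are saved under pics/ and viewed, at most 10 in all, crops included, and the job is handed in when it is done.

Besides the shell and the picture viewer there is one more tool, called after ">>>" in YAML: its name, and indented under it one key for each argument. carry_out: Moves the arm, as the interface text tells. Its arguments: {"type":"object","properties":{"moves":{"type":"array","items":{"type":"array"}},"force":{"type":"number"}},"required":["moves"]}

```bash
mkdir -p pics; ls
python3 - <<'E'
from station import state,cams,env
import cv2,numpy as np
s=state();print(s['t'],s['tcp_pos'],s['orientation'],s['opening'],env.hold_point_z)
for n in('top','side'):
    c=cams.camera(n);cv2.imwrite(f'pics/{n}0.png',c['frame']);np.savez(f'{n}.npz',**c);print(n,c['vfov'],c['cx'],c['cy'],c['R'].tolist() if hasattr(c['R'],'tolist') else c['R'],c['t'])
E
```

```text
pics
0.0 [0.22340283 0.58317606 0.23043144] [-5.71261989e-01 -3.08900334e+00  2.56003270e-03] 0.08541040072299336 0.0187
top 56.852475584719315 319.3940721718798 239.92202173797918 [[-0.09138906675795781, -0.995807464047115, -0.003941195905242089], [-0.9733320791143286, 0.09016126989042385, -0.21093982359603083], [0.21041079402941282, -0.015441501215883339, -0.9774911036915436]] [0.04439276 0.56684699 0.9171515 ]
side 50.43915043601184 326.4638835588545 234.65974768751823 [[0.7189844772559171, -0.6949997689705935, 0.006053312800249185], [-0.46594125576022527, -0.48844698117915253, -0.7377792981356669], [0.5157131641189898, 0.527631374832652, -0.6750148625375485]] [-0.40430043  0.30884841  1.09984279]
```

View pics/top0.png

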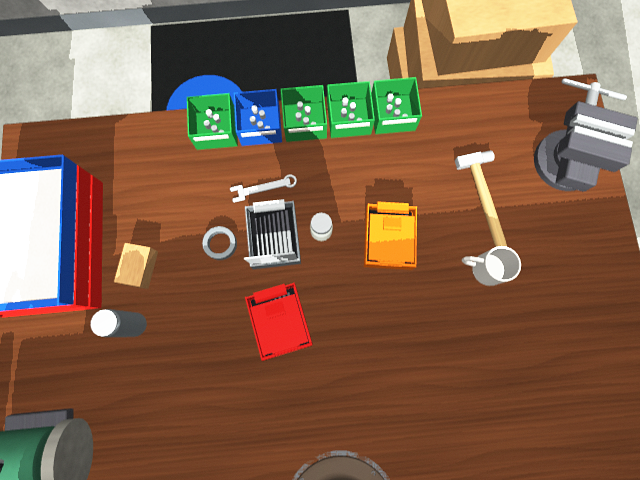

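View pics/side0.png

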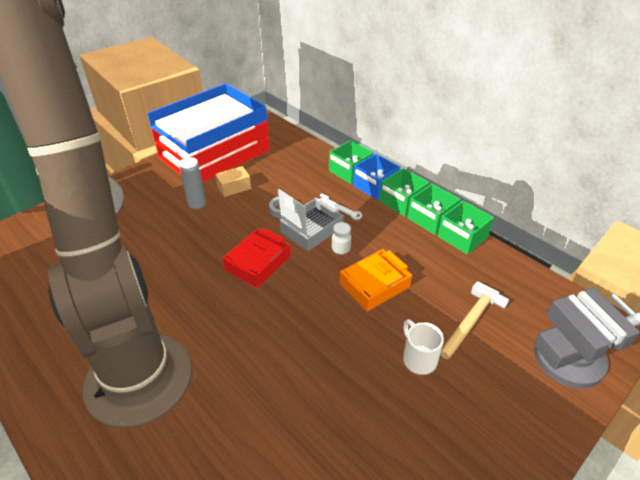

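The top view shows the grey case near (273,235), with its lip at the top (268,206) and the hinge at the bottom (273,265). The tape is at (219,242), the jar at (321,227) and the wrench at (265,187). In the side view the flap stands near (292,210). I'll zoom in on the case next.

Run:
```python
import cv2,numpy as np
a=cv2.imread('pics/top0.png')[165:285,195:345];b=cv2.imread('pics/side0.png')[175:265,250:375]
a=cv2.resize(a,(480,384),interpolation=cv2.INTER_CUBIC)
a=cv2.resize(cv2.imread('pics/top0.png')[175:275,235:305],(392,560),interpolation=cv2.INTER_CUBIC)
b=cv2.resize(cv2.imread('pics/side0.png')[180:260,265:335],(392,448),interpolation=cv2.INTER_CUBIC)
o=np.zeros((560,784,3),np.uint8);o[:,:392]=a;o[:448,392:]=b
cv2.imwrite('pics/crop.png',o)
```

```text
(no output)
```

View pics/crop.png

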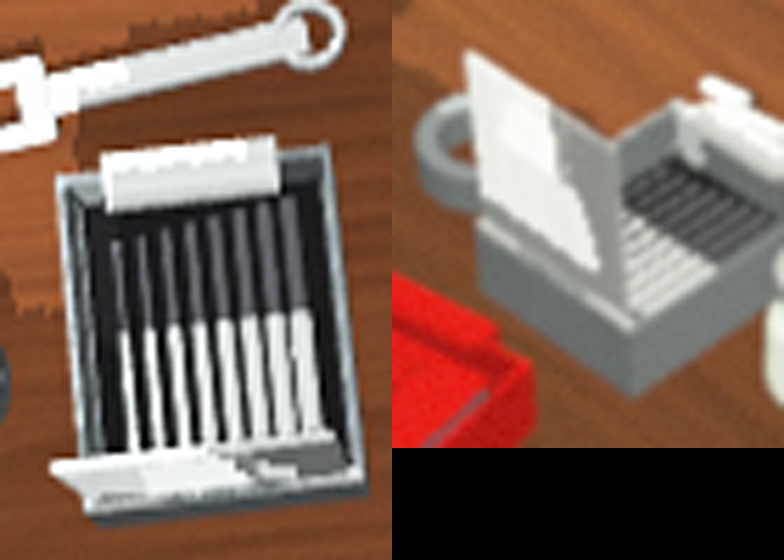

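Crop (×5.6): in the left pane the rim's far corners are at (57,177) and (328,146), and the near ones at about (90,512) and (367,488). The lip's near edge runs (107,208)–(278,188), and the flap's free edge (50,462)–(335,433). In the right pane the flap's free edge runs (466,52)–(617,148).

```bash
cat > h.py <<'E'
import numpy as np
C={n:dict(np.load(n+'.npz')) for n in('top','side')}
off={'top':(235,175,0),'side':(265,180,392)}
def ray(n,p):
    c=C[n];o=off[n];u=(p[0]-o[2]+.5)/5.6-.5+o[0];v=(p[1]+.5)/5.6-.5+o[1]
    f=240/np.tan(np.radians(c['vfov'])/2)
    d=c['R'].T@np.array([(u-c['cx'])/f,(v-c['cy'])/f,1]);return -c['R'].T@c['t'],d/np.linalg.norm(d)
def plane(n,p,z):
    o,d=ray(n,p);return o+d*(z-o[2])/d[2]
def tri(p,q):
    a,d=ray('top',p);b,e=ray('side',q)
    s=np.linalg.lstsq(np.c_[d,-e],b-a,rcond=None)[0];P=a+s[0]*d;Q=b+s[1]*e
    return (P+Q)/2,np.linalg.norm(P-Q)
E
python3 - <<'E'
from h import *
np.set_printoptions(precision=4,suppress=True)
print('cam',ray('top',(0,0))[0],ray('side',(0,0))[0])
R=[plane('top',p,.045) for p in((57,177),(328,146),(367,488),(90,512))]
for r in R:print(r)
print('sizes',[np.linalg.norm(R[i]-R[i-1]) for i in range(4)])
x=(R[0]+R[1]-R[2]-R[3]);print('yaw',np.degrees(np.arctan2(x[1],x[0])),'y-edges',[np.degrees(np.arctan2(-d[0],d[1])) for d in (R[0]-R[1],R[3]-R[2])],'c',sum(R)/4)
L=[plane('top',p,.0535) for p in((107,208),(278,188))];print('lip',L,np.linalg.norm(L[0]-L[1]))
A=tri((50,462),(466,52));B=tri((335,433),(617,148));print(A,B,np.linalg.norm(A[0]-B[0]))
print('side corner near',plane('side',(632,325),.045),plane('side',(632,395),0), 'left',plane('side',(480,222),.045),'bot', plane('side',(480,288),0))
E
```

```text
cam [0.3628 0.0073 1.0163] [-0.1326 -0.7104  0.9727]
[0.6659 0.1541 0.045 ]
[0.6688 0.0432 0.045 ]
[0.5265 0.039  0.045 ]
[0.527  0.1489 0.045 ]
sizes [np.float64(0.13895518130750611), np.float64(0.11096429660341345), np.float64(0.1423288494272497), np.float64(0.10987220697904658)]
yaw 1.9381777265896363 y-edges [np.float64(1.499165464821161), np.float64(-0.26504078589871266)] c [0.5971 0.0963 0.045 ]
lip [array([0.6484, 0.1335, 0.0535]), array([0.6504, 0.0644, 0.0535])] 0.06919700242052644
(array([0.5266, 0.147 , 0.1529]), np.float64(0.003152784655162047)) (array([0.5287, 0.0453, 0.1533]), np.float64(0.0006330671168015437)) 0.10176959940760703
side corner near [0.5311 0.0414 0.045 ] [0.5293 0.0407 0.    ] left [0.5273 0.1493 0.045 ] bot [0.5261 0.1517 0.    ]
```

>>> carry_out:
  moves:
    - [[-4.5,-4,0],[0,0,-4],0]
    - [[-9,-8,0],[0,0,-8],0]
    - [[-14,-12,0],[0,0,-12],0]
    - [[-19,-16.5,0],[0,0,-16],0]
    - [[-24,-21,0],[0,0,-20],0]
    - [[-29,-25.5,0],[0,0,-22.5],0]
    - [[-34,-30,0],[0,0,-22.5],0]
    - [[-38,-33.5,0],[0,0,-22.5],0]
    - [[-41.5,-36.4,0],[0,0,-22.5],0]
    - [[-41.5,-36.4,0],[0,0,-22.5],0]
  force: 40

```text
t: 1.35
tcp_pos: [0.4823, 0.0906, 0.2312]
orientation: [-0.03, 3.141, -0.003]
ft_force: [-1.4, 1.8, -0.3]
opening: 0.0003
finger_force: 0.0
```

>>> carry_out:
  moves:
    - [[0,0.5,4],[0,0,0],0]
    - [[0,0.5,9],[0,0,0],0]
    - [[0,0.5,12.6],[0,0,0],0]
    - [[0,0.5,12.6],[0,0,0],0]
    - [[0,0.5,12.6],[0,0,0],0]

```text
t: 1.98
tcp_pos: [0.4813, 0.1009, 0.1063]
orientation: [-0.043, 3.14, 0.001]
ft_force: [-0.5, 0.0, -0.2]
opening: 0.0001
finger_force: 0.0
```

Run:
```python
from station import state,cams
import cv2,numpy as np
s=state();print(s['tcp_pos'],s['orientation'],s['ft_force'])
a=cams.camera('side')['frame'];b=cams.camera('top')['frame']
o=np.zeros((560,784,3),np.uint8)
o[:,:392]=cv2.resize(b[160:300,215:313],(392,560),interpolation=cv2.INTER_CUBIC);o[:,392:]=cv2.resize(a[130:270,255:353],(392,560),interpolation=cv2.INTER_CUBIC)
cv2.imwrite('pics/c2.png',o)
```

```text
[0.48129583 0.10092526 0.10634337] [-4.30287938e-02  3.14043306e+00  7.34876470e-04] [-0.4571121   0.01548488 -0.23848754]
```

View pics/c2.png

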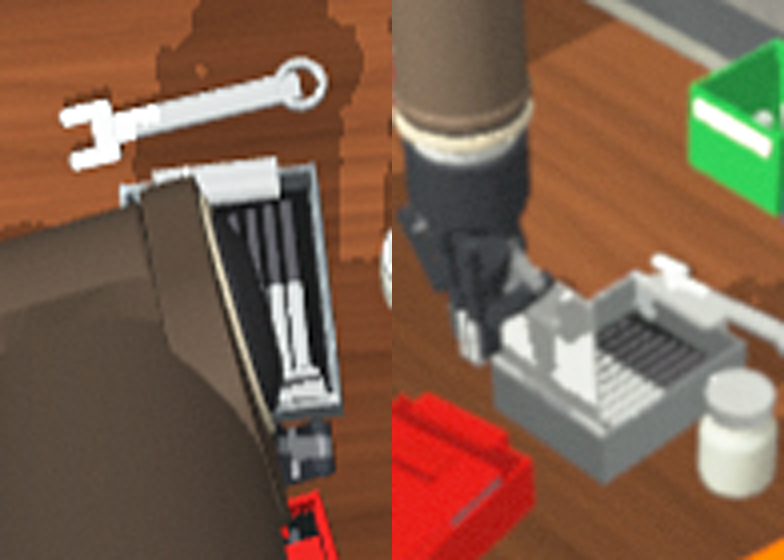

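The fingertip is behind the flap on its outer side: in the right pane the finger is near (480,330) and the flap near (560,340). I'll fold it along an arc next.

>>> carry_out:
  moves:
    - [[-1.5,-0.5,0],[0,0,0],0]
    - [[-2.6,-0.5,0],[0,0,0],0]
    - [[-3.7,-0.5,0],[0,0,0],0]
    - [[-4.8,-0.5,0.1],[0,0,0],0]
    - [[-5.8,-0.5,0.4],[0,0,0],0]
    - [[-6.7,-0.5,0.8],[0,0,0],0]
    - [[-7.6,-0.5,1.3],[0,0,0],0]
    - [[-8.3,-0.5,2.0],[0,0,0],0]
    - [[-9.0,-0.5,2.8],[0,0,0],0]
    - [[-9.0,-0.5,2.8],[0,0,0],0]

```text
t: 3.32
tcp_pos: [0.5708, 0.0976, 0.0763]
orientation: [0.042, -3.14, 0.001]
ft_force: [0.1, -0.9, -0.4]
opening: 0.0
finger_force: 0.1
```

Run:
```python
from station import state,cams
import cv2,numpy as np
s=state();print(s['tcp_pos'],s['orientation'],s['ft_force'])
a=cams.camera('side')['frame']
cv2.imwrite('pics/c3.png',cv2.resize(a[130:270,255:395],(560,560),interpolation=cv2.INTER_CUBIC))
```

```text
[0.57083243 0.09760227 0.07633218] [ 4.20887300e-02 -3.14023747e+00  6.10811635e-04] [ 0.07080731 -0.92969205 -0.368595  ]
```

View pics/c3.png

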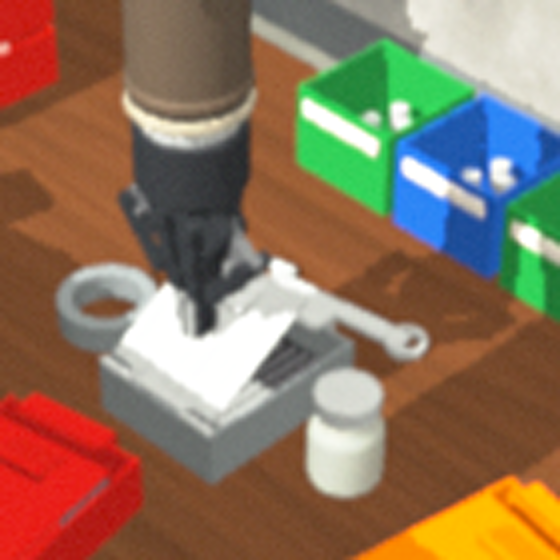

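The flap is folded to about 30–40° with the fingertip on its outer face, at about (205,325). Next I press it down flat.

>>> carry_out:
  moves:
    - [[-0.4,0,0.8],[0,0,0],0]
    - [[-0.7,0,1.5],[0,0,0],0]
    - [[-0.9,0,2.1],[0,0,0],0]
    - [[-1.0,0,2.6],[0,0,0],0]
    - [[-1.0,0,2.8],[0,0,0],0]
    - [[-1.0,0,2.9],[0,0,0],0]
    - [[-1.0,0,2.9],[0,0,0],0]

```text
t: 4.25
tcp_pos: [0.5809, 0.098, 0.0484]
orientation: [-0.042, 3.141, 0.0]
ft_force: [-0.8, -0.4, 0.7]
opening: 0.0001
finger_force: 0.4
```

>>> carry_out:
  moves:
    - [[0,0,0.15],[0,0,0],0]
    - [[0,0,0.25],[0,0,0],0]
    - [[0,0,0.25],[0,0,0],0]

```text
t: 4.62
tcp_pos: [0.5817, 0.0981, 0.0471]
orientation: [-0.042, 3.139, 0.001]
ft_force: [-3.0, -0.4, 11.5]
opening: -0.0002
finger_force: 5.5
```

Run:
```python
from station import state,cams
import cv2,numpy as np
s=state();print(s['tcp_pos'],s['ft_force'])
a=cams.camera('side')['frame']
cv2.imwrite('pics/c4.png',cv2.resize(a[180:270,265:355],(560,560),interpolation=cv2.INTER_CUBIC))
```

```text
[0.58172676 0.09808427 0.0471063 ] [-3.01156988 -0.42993289 11.45266925]
```

View pics/c4.png

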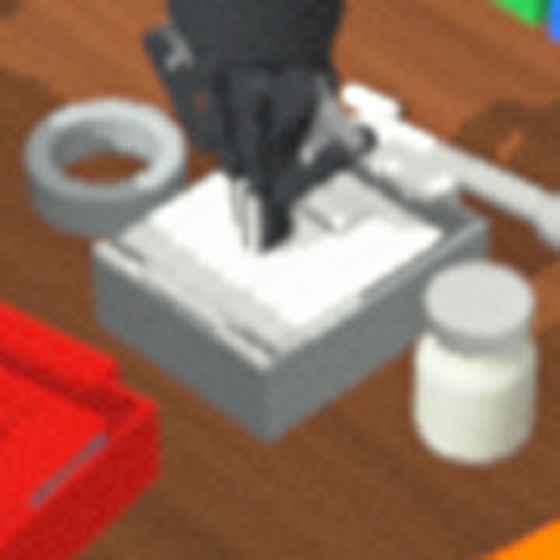

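The flap is flat under 11 N, and the catch is just ahead of the finger at about (335,205). Next I slide it on.

>>> carry_out:
  moves:
    - [[-0.5,0,0],[0,0,0],0]
    - [[-1.0,0,0],[0,0,0],0]
    - [[-1.4,0,0],[0,0,0],0]
    - [[-1.8,0,0],[0,0,0],0]
    - [[-2.2,0,0],[0,0,0],0]
    - [[-2.6,0,0],[0,0,0],0]
    - [[-3.0,0,0],[0,0,0],0]
    - [[-3.0,0,0],[0,0,0],0]

```text
t: 5.68
tcp_pos: [0.61, 0.099, 0.0464]
orientation: [0.042, -3.139, -0.001]
ft_force: [-6.3, -0.3, 10.7]
opening: 0.0002
finger_force: 4.9
```

>>> carry_out:
  moves:
    - [[-0.3,0,0],[0,0,0],0]
    - [[-0.6,0,0],[0,0,0],0]
    - [[-0.8,0,0],[0,0,0],0]
    - [[-1.0,0,0],[0,0,0],0]
    - [[-1.0,0,0],[0,0,0],0]

```text
t: 6.3
tcp_pos: [0.6174, 0.0992, 0.0456]
orientation: [0.043, -3.134, -0.0]
ft_force: [-11.4, -0.5, 11.9]
opening: 0.0005
finger_force: 8.7
```

>>> carry_out:
  moves:
    - [[-0.3,0,0],[0,0,0],0]
    - [[-0.5,0,0],[0,0,0],0]
    - [[-0.5,0,0],[0,0,0],0]

```text
t: 6.68
tcp_pos: [0.6177, 0.0992, 0.0444]
orientation: [0.043, -3.125, 0.001]
ft_force: [-24.2, -0.9, 17.3]
opening: 0.0002
finger_force: 15.2
```

The force climbed to 24 N with almost no motion, so the flap is at its stop. I'll back off slightly, lift clear and look.

>>> carry_out:
  moves:
    - [[0.7,0,0],[0,0,0],0]
    - [[0.9,0,-0.5],[0,0,0],0]
    - [[1.0,0,-3],[0,0,0],0]
    - [[1.0,0,-8],[0,0,0],0]
    - [[-1,0,-14],[0,0,0],0]
    - [[2,6,-18],[0,0,0],0]
    - [[4,12,-18],[0,0,0],0]
    - [[4,18,-18],[0,0,0],0]
    - [[4,18,-18],[0,0,0],0]

```text
t: 7.8
tcp_pos: [0.5791, 0.2846, 0.2258]
orientation: [0.055, -3.141, -0.005]
ft_force: [-0.6, -0.5, -0.1]
opening: 0.0001
finger_force: 0.0
```

Run:
```python
from station import state,cams
import cv2,numpy as np
s=state();print(s['tcp_pos'],s['ft_force'])
a=cams.camera('side')['frame'];b=cams.camera('top')['frame']
o=np.zeros((560,784,3),np.uint8)
o[:,:392]=cv2.resize(b[175:275,235:305],(392,560),interpolation=cv2.INTER_CUBIC);o[:448,392:]=cv2.resize(a[180:260,275:345],(392,448),interpolation=cv2.INTER_CUBIC)
cv2.imwrite('pics/c5.png',o)
```

```text
[0.57905361 0.28462226 0.22579198] [-0.64707153 -0.53458036 -0.06623896]
```

View pics/c5.png

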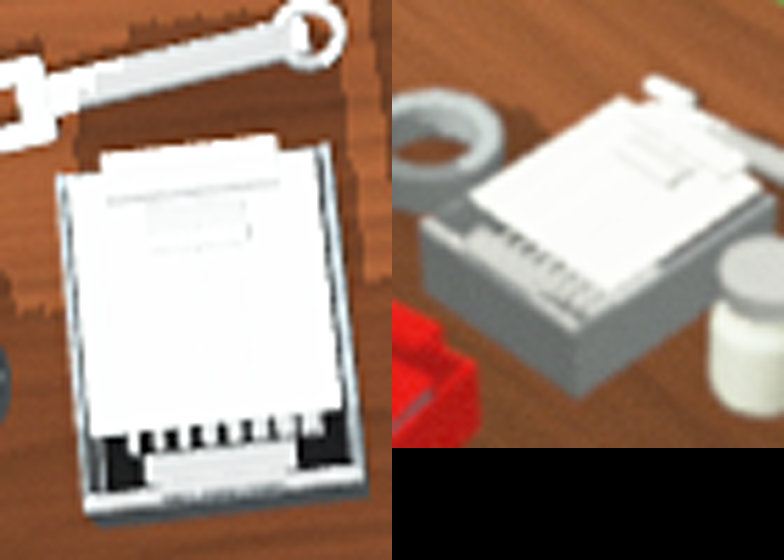

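The flap lies flat and fully slid out. Its edge is beneath the lip, whose near edge shows at (107,200)–(278,183), and the bystanders haven't moved.

```bash
python3 -c "
from station import order
print(order.sign_off())"
```

```text
the job is handed in; nothing more can be done
None
```

The case is shut: the flap was folded flat, slid to its stop and tucked under the lip; it stayed down when I let go, and the job is handed in (the sign-off returned no verdict).

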